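# Slide a row of paint bottles home in the rack

### The arm

A 6-joint arm with a two-finger parallel gripper is mounted at the origin on the work surface. World frame = base frame: x ahead of the robot, y to its left, z up, the work surface at z = 0. Lengths are in m, angles in degrees, forces in N, time in s.
With the tool pointing down it reaches from about 0.275 to 0.725 m from the base axis. Payload 5.6 kg.
Tool frame: the origin (TCP) lies midway between the tips of the shut fingers; the grasp point (between the pads) lies 19 mm behind it (manip.grip_depth is the distance from the TCP to the grasp point, in m); y points along the fingers, x is the direction in which the jaws open and shut, and the axes are right-handed (so a half turn about y gives the same grasp; the last joint's range is limited). The gripper opens to 85 mm and grips with 20 to 120 N. Pads are 22 mm wide; open, the fingers measure 114 mm over their backs; the gripper's body (76 mm by 85 mm) begins 54 mm behind the grasp point. The pads swing forward as they close: fully open they stand 13 mm farther back than shut.
Start: joints at [-59.782, 14.616, 6.199, 0, -81.583, -16.306], TCP at [0.132, -0.534, 0.231] pointing down, gripper open.
Joint ranges: [-168.99, 168.99], [-69.2, 112.95], [-62.41, 85.93], [-164.36, 98.24], [-168.68, -3.75], [-174.98, 174.98]. Speed limits (degrees/s): [147.25, 147.25, 180, 180, 180, 180].

### API

Orientations are given as [roll, pitch, yaw] about the fixed x, y, z axes, in that order (R = Rz(yaw) Ry(pitch) Rx(roll)).
In Python, from station import manip, viewer gives the robot as it stands. The module is installed in compiled form; this text tells all that it offers.
- The arm moves only by the tool apply_moves, never from a script. Its argument "moves" is a list of rows, each a list of 3 entries, a list of its own where there are three numbers: the closure in counts, from 0 (fully open) to 255 (shut), then the shift along the world's x, y, z in mm, then the turn, a rotation vector about the world's x, y, z in degrees. In form: [[hand, [dx, dy, dz], [ax, ay, az]], ...]. A call has 1 to 20 rows; each row shifts and turns the commanded pose from where the row before left it; what a row does not reach is not made up. A row lasts 1/10 s, in which the tool goes at most 50 mm and 8.59 degrees, less where a joint would pass 70% of its speed; a pose out of reach is approached as far as the arm can. A call is refused whole if a number of a shift passes 50 or a number of a turn 8.59, either way. A call with a gripper value outside its range is refused whole. The fingers move at their own pace and stop on an object; the grip force is fixed at half the most. Time passes only in rows, so rows that do not move let the fingers close. It gives the time, the measured TCP pose, the force and the opening at its end, in the units of the state.
- manip.sense(): the state, without advancing time (a new reading comes with each control period).
- viewer.grab_frame(name): name is "scene" or "top" or "wrist"; returns a dict with "img" (480x640x3 uint8, blue, green, red), "mtx" (3x3 intrinsics, pixels), "xyz" and "rotation" of the camera in the world; the wrist camera has in their place "T_tool_cam" (4x4, takes a point from camera to tool coordinates, whose origin is the TCP and whose axes are the tool frame's). Camera axes: x right, y up, looking along -z (the intrinsics and any distortion apply to the point x, -y, -z); pixel columns grow to the right and rows downward; lengths in m; the calibration is good to about 2 mm. A picture is of the moment at which its call begins: read the wrist's pose just before it. There is no depth.
- manip.hand_in(): hands the job in, once; it reports no verdict.
The state is a dict: "time_s": time; "joint_positions": joint angles; "joint_vel": joint speeds; "effort": joint torques, N m; "tcp_pos": TCP position; "tcp_rot": TCP orientation; "ft_force": force on the tool from outside, world axes, zero at the start; "torque": the same for the moment, N m; "gripper_width": finger opening in m.
Only numpy, scipy, OpenCV 4.12 (cv2) and the standard library are available. Lean on these libraries where they do the work, as an engineer would, in place of code of your own. Each camera call takes 0.05 s, during which the arm holds its last target. There are 200 camera calls.

### The job

Stand the single paint bottle in line at the tail of the row of four, then push all five from the tail as one straight, closed-up row along the bench into the rack's lane. Push gently until the row bears on the sprung stop hidden at the lane's end and presses it back about 4 mm, and hold it there for a moment: at least 3 mm, and never more than 7. Then let go and back off, leaving the five upright, tight together and still touching the stop, with nothing else disturbed.

Things in the scene. Friction and masses are not known exactly. Their poses are not given: they have to be found in the camera images.
- rack: wooden bottle rack screwed to the bench; no floor: bottles slide on the bench. Origin: centre of the lane's mouth at bench level; x runs along the lane's centre line into the rack, z up. Lane 42 mm wide, walls 8 mm thick, 15 mm high for the first 110 mm, then 72 mm high under a deck. Splayed guides widen the mouth to about 64 mm, 22 mm before it.
- deck_edge (a point): middle of the deck's front edge, on its top, 80 mm above the bench, 110 mm in from the mouth; deck 110 mm wide, small pots on it from 190 mm in, up to 120 mm high. Hidden under the deck is a sprung end stop, an upright plate facing the mouth, 182 to 232 mm in from the mouth: where exactly differs each time and is not measured.
- b1: square plastic paint bottle, 34 x 34 mm, body 46 mm high, 62 mm high with its round white cap (22 mm across), about 100 g (75 to 130). Origin: centre of the underside. x axis square to a side and, at the start, roughly along the lane, pointing to the rack. The head of the row, nearest the rack.
- b2: square plastic paint bottle, 34 x 34 mm, body 46 mm high, 62 mm high with its round white cap (22 mm across), about 100 g (75 to 130). Origin: centre of the underside. x axis square to a side and, at the start, roughly along the lane, pointing to the rack. Second in the row.
- b3: square plastic paint bottle, 34 x 34 mm, body 46 mm high, 62 mm high with its round white cap (22 mm across), about 100 g (75 to 130). Origin: centre of the underside. x axis square to a side and, at the start, roughly along the lane, pointing to the rack. Third in the row.
- b4: square plastic paint bottle, 34 x 34 mm, body 46 mm high, 62 mm high with its round white cap (22 mm across), about 100 g (75 to 130). Origin: centre of the underside. x axis square to a side and, at the start, roughly along the lane, pointing to the rack. Last of the four that already stand in the row.
- b5_center (a point): centre of the body of the single bottle standing beside the row on the side of the robot (same kind as the others), 23 mm above its underside; x axis square to a side, z up.
- buffer (a joint): how far the hidden end stop's plate is pressed back, in m: 0 free, grows as it is pushed into the rack; spring 1.5 N per mm, hard bottom at 13 mm. When the row is let go the spring pushes it back by a millimetre or two until bench friction holds it.
- brushjar: glass jar with brushes, 68 mm across, up to 150 mm high, loose bystander. Origin: centre of its underside.
- glue: white glue bottle, 48 mm across, 110 mm high, loose bystander. Origin: centre of its underside.
- figure: grey gaming figure on a 32 mm round base, 40 mm high, loose bystander. Origin: centre of its underside.
There are look-alikes about, which are no part of the job. What is shaped like the part that bears b5_center but yellow is not meant.

How it is judged:
By the outcome, as a careful person would: the job done as asked, in the order asked, and still so for the second after the job is handed in, with the robot touching nothing.
It also fails if it takes over 72 s, if anything falls off the work surface, if the arm or the gripper's body presses on something with over 40 N, if the wrist force passes 120 N, or if a joint passes its speed limit or range.

## Working session

There is one attempt and no reset: what is moved stays moved. The work goes in short steps, Python scripts to look and compute and a tool call to move; the robot and the scene stay as the last step left them, time stands still between calls to the robot, and variables do not carry over. Pictures are saved under pics/ and viewed, about 8 in all and at most 12, crops included, and the job is handed in when it is done.

Besides the shell and the picture viewer there is one more tool, called after ">>>" by a JSON object that holds its "name" and its "arguments", one argument or row to a line. apply_moves: Moves the arm, as the interface text tells. Its arguments: {"type":"object","properties":{"moves":{"type":"array","items":{"type":"array"}}},"required":["moves"]}

```bash
mkdir -p pics
cat > h.py <<'E'
import numpy as np, cv2
from scipy.spatial.transform import Rotation as R
from station import manip, viewer
def cam(name):
    s=manip.sense(); f=viewer.grab_frame(name)
    if 'T_tool_cam' in f:
        T=np.eye(4); T[:3,:3]=R.from_euler('xyz',s['tcp_rot'],degrees=True).as_matrix(); T[:3,3]=s['tcp_pos']
        T=T@np.array(f['T_tool_cam'])
    else:
        T=np.eye(4); r=np.array(f['rotation'],float)
        T[:3,:3]=r if r.shape==(3,3) else R.from_euler('xyz',r,degrees=True).as_matrix(); T[:3,3]=f['xyz']
    return f['img'],np.array(f['mtx']),T,f
def at(uv,z,K,T):
    uv=np.atleast_2d(np.array(uv,float)); d=np.c_[(uv[:,0]-K[0,2])/K[0,0],-(uv[:,1]-K[1,2])/K[1,1],-np.ones(len(uv))]@T[:3,:3].T
    o=T[:3,3]; t=(z-o[2])/d[:,2]; return o+d*t[:,None]
def px(p,K,T):
    q=(np.atleast_2d(p)-T[:3,3])@T[:3,:3]; return np.c_[K[0,0]*q[:,0]/-q[:,2]+K[0,2],K[1,1]*-q[:,1]/-q[:,2]+K[1,2]]
E
python3 - <<'E'
from h import *
print(manip.sense())
for n in ('scene','top'):
    im,K,T,f=cam(n); cv2.imwrite(f'pics/{n}0.png',im); np.savez(f'{n}0.npz',K=K,T=T)
    print(n,K.tolist(),T.round(3).tolist(),{k:v for k,v in f.items() if k not in('img','mtx')})
E
```

```text
{'time_s': 0.0, 'joint_positions': array([-5.97829096e+01,  1.46529154e+01,  6.12968838e+00, -2.62680616e-02,
       -8.15836691e+01, -1.63063039e+01]), 'joint_vel': array([ 0.0419465 ,  0.02530238,  0.02117195, -0.04469945,  0.05489363,
       -0.05427773]), 'effort': array([-1.90249841e-03, -3.86620402e+01,  2.37935579e+01,  5.36497414e+00,
       -6.07480790e-03,  3.18585069e-05]), 'tcp_pos': array([ 0.13215239, -0.53336736,  0.23039269]), 'tcp_rot': array([-89.99491925,  -0.10989097, 103.9069126 ]), 'ft_force': array([-0.03937285, -0.48491531,  0.08750485]), 'torque': array([ 0.03815749, -0.00986774, -0.00639036]), 'gripper_width': 0.08531963924185962}
scene [[607.989081330641, 0.0, 308.76994831031607], [0.0, 607.989081330641, 236.0209842563135], [0.0, 0.0, 1.0]] [[-0.639, -0.609, 0.47, 0.975], [0.769, -0.499, 0.399, 0.432], [-0.008, 0.617, 0.787, 0.758], [0.0, 0.0, 0.0, 1.0]] {'xyz': array([0.97461124, 0.43180785, 0.75762101]), 'rotation': array([ 38.0774121 ,   0.4575171 , 129.70620764])}
top [[469.1684000588303, 0.0, 320.40641242216986], [0.0, 469.1684000588303, 229.71832786161755], [0.0, 0.0, 1.0]] [[-0.079, 0.976, -0.201, 0.42], [-0.997, -0.077, 0.02, 0.092], [0.005, 0.202, 0.979, 0.886], [0.0, 0.0, 0.0, 1.0]] {'xyz': array([0.41980278, 0.09179947, 0.88560618]), 'rotation': array([ 11.64144898,  -0.26188718, -94.53713564])}
```

View pics/top0.png

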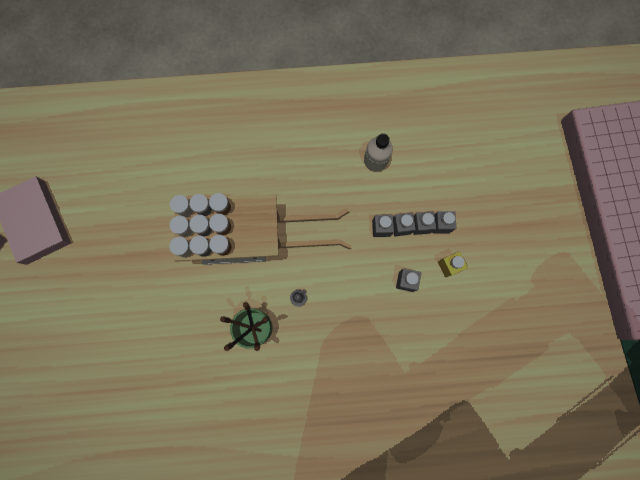

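View pics/scene0.png

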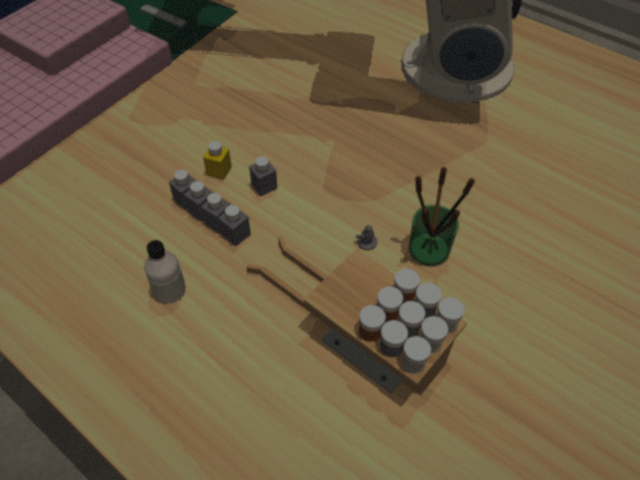

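The top view shows the row of four with caps at (385,222), (407,221), (428,219) and (449,218). The rack is to the left, with its guide tips at about (349,213) and (349,246). Candidates for b5 are the grey bottle at (411,280) and the yellow one at (457,263). The description rules out yellow, so I choose grey. The scene view agrees: grey at (263,175), yellow at (217,160).

Run:
```python
from h import *
for n in ('top','scene'):
    im=cv2.imread(f'pics/{n}0.png'); d=np.load(f'{n}0.npz'); K,T=d['K'],d['T']
    hsv=cv2.cvtColor(im,cv2.COLOR_BGR2HSV)
    m=((hsv[...,1]<45)&(hsv[...,2]>140)).astype(np.uint8)
    c,l,s,ce=cv2.connectedComponentsWithStats(m)
    for i in range(1,c):
        if 25<s[i,4]<900: print(n,ce[i].round(1),s[i,4],at(ce[i],.062,K,T)[0].round(4))
d=np.load('top0.npz');K,T=d['K'],d['T']
for nm,uv,z in [('guide tips',[(349,213),(350,247)],.015),('mouth',[(338,219),(340,243)],.015),('deck corners',[(277,196),(279,257)],.08),('fig',[(299,299)],0),('glue',[(379,160)],0.0)]: print(nm,at(uv,z,K,T).round(3).tolist())
im=cv2.imread('pics/top0.png')[170:310,265:485]; cv2.imwrite('pics/crop.png',cv2.resize(im,None,fx=3.6,fy=3.6,interpolation=cv2.INTER_CUBIC))
```

```text
top [217.8 201. ] 235 [0.6561 0.2559 0.062 ]
top [178.3 203.1] 250 [0.6578 0.3272 0.062 ]
top [198.2 202. ] 241 [0.6571 0.2914 0.062 ]
top [448.8 217.6] 91 [ 0.5928 -0.158   0.062 ]
top [198.2 223.2] 238 [0.6178 0.2924 0.062 ]
top [217.9 222.1] 235 [0.617  0.2571 0.062 ]
top [406.7 219.8] 92 [ 0.5948 -0.0819  0.062 ]
top [427.8 218.4] 90 [ 0.5942 -0.1201  0.062 ]
top [178.2 224.2] 246 [0.6187 0.3281 0.062 ]
top [385.2 221.2] 94 [ 0.5951 -0.0429  0.062 ]
top [218.1 243.2] 243 [0.5784 0.2581 0.062 ]
top [178.1 245.2] 252 [0.5804 0.3291 0.062 ]
top [198.2 244.2] 243 [0.5794 0.2934 0.062 ]
top [458.1 261.2] 97 [ 0.5128 -0.1638  0.062 ]
top [412. 278.] 99 [ 0.4898 -0.0789  0.062 ]
guide tips [[0.627, 0.017, 0.015], [0.561, 0.021, 0.015]]
mouth [[0.616, 0.039, 0.015], [0.57, 0.039, 0.015]]
deck corners [[0.652, 0.147, 0.08], [0.542, 0.15, 0.08]]
fig [[0.473, 0.124, 0.0]]
glue [[0.733, -0.054, 0.0]]
```

View pics/crop.png

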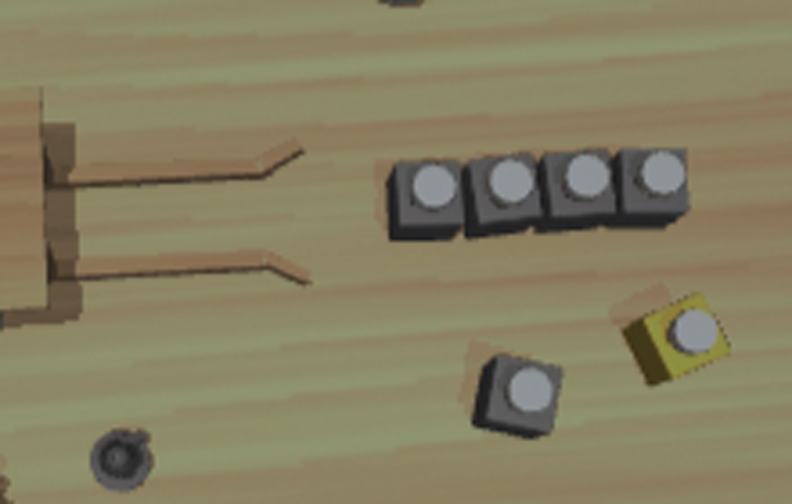

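The crop shows a grey b5 at about (528,395), a yellow decoy at (690,335), and a row with small gaps that sits slightly skewed. I'll go above it and look with the wrist camera.

>>> {"name": "apply_moves", "arguments": {
  "moves": [
    [0,[26,30,8],[0,0,5]],
    [0,[26,30,8],[0,0,5]],
    [0,[26,30,8],[0,0,5]],
    [0,[26,30,8],[0,0,5]],
    [0,[26,30,8],[0,0,5]],
    [0,[26,30,8],[0,0,5]],
    [0,[26,30,8],[0,0,5]],
    [0,[26,30,8],[0,0,5]],
    [0,[26,30,8],[0,0,5]],
    [0,[26,30,8],[0,0,5]],
    [0,[26,30,8],[0,0,5]],
    [0,[26,30,8],[0,0,5]],
    [0,[26,30,4],[0,0,5]],
    [0,[26,30,0],[0,0,5]],
    [0,[24,34,0],[0,0,4.5]],
    [0,[0,0,0],[0,0,0]],
    [0,[0,0,0],[0,0,0]]
  ]
}}

```text
time_s: 1.8
tcp_pos: [0.5204, -0.0791, 0.3304]
tcp_rot: [-90.0, -0.1, 178.5]
ft_force: [1.0, -1.1, 0.3]
gripper_width: 0.0852
```

Run:
```python
from h import *
im,K,T,f=cam('wrist'); cv2.imwrite('pics/w1.png',im); np.savez('w1.npz',K=K,T=T)
print(f['T_tool_cam'].round(4).tolist(),K.round(1).tolist(),T.round(3).tolist(),f.keys()); s=manip.sense(); print(s['tcp_pos'],s['tcp_rot'],s['ft_force'])
```

```text
[[1.0, 0.0003, -0.0, -0.0007], [-0.0001, 0.309, -0.9511, -0.1416], [-0.0002, 0.9511, 0.309, 0.0798], [0.0, 0.0, 0.0, 1.0]] [[420.0, 0.0, 318.5], [0.0, 420.0, 236.6], [0.0, 0.0, 1.0]] [[-1.0, -0.026, -0.006, 0.519], [0.027, -0.951, -0.309, -0.159], [0.002, -0.309, 0.951, 0.472], [0.0, 0.0, 0.0, 1.0]] dict_keys(['img', 'mtx', 'T_tool_cam'])
[ 0.52008034 -0.0798637   0.33091409] [-8.99826006e+01 -5.64954064e-02  1.78412283e+02] [-0.52558884 -0.36909717  0.17620367]
```

View pics/w1.png

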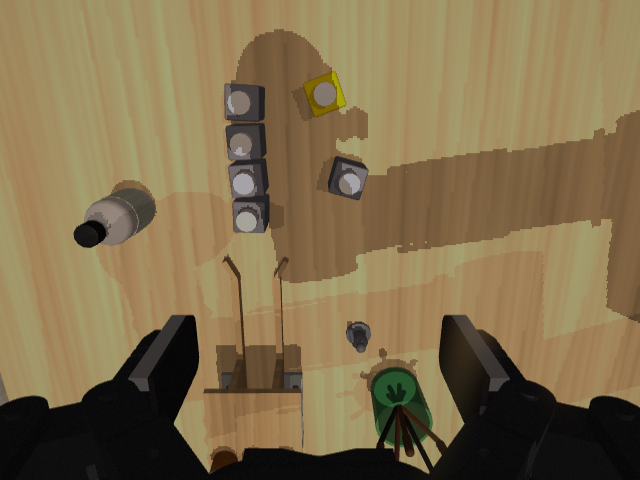

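The wrist view shows the row's caps at (238,102), (241,143), (244,183) and (246,219), and b5 at (349,182). The yellow decoy is at (324,94), the lane walls run at u≈241 and 282, and the deck edge is at v≈390. I'll enlarge it to pick corners.

Run:
```python
from h import *
im=cv2.imread('pics/w1.png'); d=np.load('w1.npz'); K,T=d['K'],d['T']
c=im[75:245,215:375]
c=cv2.resize(c,None,fx=3.5,fy=3.5,interpolation=cv2.INTER_CUBIC); c=cv2.convertScaleAbs(c,alpha=1.6,beta=15)
l=cv2.resize(im[250:400,195:315],None,fx=3.5,fy=3.5,interpolation=cv2.INTER_CUBIC)[:,:240*1]
cv2.imwrite('pics/w1c.png',c)
hsv=cv2.cvtColor(im,cv2.COLOR_BGR2HSV)
m=((hsv[...,1]<50)&(hsv[...,2]>110)).astype(np.uint8); m[300:]=0;m[:,:215]=0
n,lb,s,ce=cv2.connectedComponentsWithStats(m)
for i in range(1,n):
    if s[i,4]>150: print(ce[i].round(1),s[i,2:5],at(ce[i],.062,K,T)[0].round(4))
print('deck corners',at([(205,391),(302,391)],.08,K,T).round(4).tolist())
print('wall tops',at([(237,276),(240,275),(280,278),(283,278),(242,345),(246,345),(281,345),(284,345)],.015,K,T).round(4).tolist())
```

```text
[324.4  94. ] [ 22  23 398] [ 0.5128 -0.1643  0.062 ]
[237.4 102.8] [ 24  27 455] [ 0.5939 -0.1587  0.062 ]
[239.7 146.4] [ 23  26 480] [ 0.5951 -0.1188  0.062 ]
[351.9 180. ] [ 28  31 536] [ 0.4876 -0.0835  0.062 ]
[242.3 182. ] [ 27  31 572] [ 0.5955 -0.0844  0.062 ]
[245.8 221.5] [ 22  20 339] [ 0.5952 -0.044   0.062 ]
deck corners [[0.653, 0.1456, 0.08], [0.5451, 0.1486, 0.08]]
wall tops [[0.6197, 0.0356, 0.015], [0.616, 0.0344, 0.015], [0.5691, 0.0396, 0.015], [0.5656, 0.0397, 0.015], [0.6215, 0.129, 0.015], [0.6165, 0.1291, 0.015], [0.5729, 0.1303, 0.015], [0.5691, 0.1304, 0.015]]
```

View pics/w1c.png

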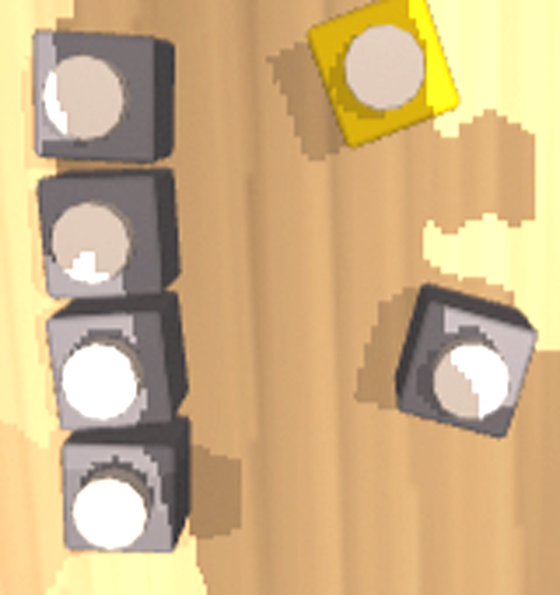

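Run:
```python
from h import *
d=np.load('w1.npz'); K,T=d['K'],d['T']
P=lambda l:np.array(l)/3.5+[215,75]-0.36
print('caps b4..b1,b5',at(P([(85,97),(90,243),(100,380),(110,515),(471,380)]),.062,K,T).round(4).tolist())
def edge(n,a,b,z=.046):
    q=at(P([a,b]),z,K,T); v=q[1]-q[0]; print(n,q[:,:2].round(4).tolist(),'len',np.linalg.norm(v).round(4),'ang',np.degrees(np.arctan2(v[1],v[0])).round(1))
edge('b5 right',(535,335),(503,437)); edge('b5 low',(400,402),(503,437))
edge('b4 left',(35,32),(33,155)); edge('b4 low',(33,155),(158,162)); edge('b4 top',(35,32),(157,38))
edge('b3 left',(38,180),(48,295)); edge('b3 low',(48,295),(165,290))
edge('b2 left',(50,325),(60,430)); edge('b2 low',(60,430),(172,420))
edge('b1 left',(63,448),(65,548)); edge('b1 low',(65,548),(173,550))
# reprojection test for wrist: b5 model
for yaw in (-13,-16,-19):
    c=np.array([.4876,-.0835]);r=R.from_euler('z',yaw,degrees=True).as_matrix()
    print(yaw,((px(np.array([[*c,.046]])+np.array([[17,17,0],[17,-17,0],[-17,-17,0],[-17,17,0]])/1000@r.T,K,T)-[215,75])*3.5).round().tolist())
```

```text
caps b4..b1,b5 [[0.5924, -0.159, 0.062], [0.5943, -0.121, 0.062], [0.5947, -0.0832, 0.062], [0.595, -0.0436, 0.062], [0.4902, -0.0803, 0.062]]
b5 right [[0.4705, -0.0899], [0.4797, -0.06]] len 0.0314 ang 73.0
b5 low [[0.51, -0.0713], [0.4797, -0.06]] len 0.0324 ang 159.5
b4 left [[0.6075, -0.1762], [0.6111, -0.144]] len 0.0324 ang 83.5
b4 low [[0.6111, -0.144], [0.5764, -0.1412]] len 0.0349 ang 175.4
b4 top [[0.6075, -0.1762], [0.5743, -0.1738]] len 0.0332 ang 175.8
b3 left [[0.6103, -0.1372], [0.6105, -0.1052]] len 0.032 ang 89.7
b3 low [[0.6105, -0.1052], [0.5768, -0.1057]] len 0.0337 ang -179.1
b2 left [[0.6107, -0.0966], [0.6106, -0.0656]] len 0.031 ang 90.2
b2 low [[0.6106, -0.0656], [0.5774, -0.0677]] len 0.0334 ang -176.4
b1 left [[0.6102, -0.0602], [0.6124, -0.0291]] len 0.0311 ang 86.0
b1 low [[0.6124, -0.0291], [0.5797, -0.0276]] len 0.0327 ang 177.3
-13 [[406.0, 402.0], [430.0, 288.0], [545.0, 312.0], [518.0, 425.0]]
-16 [[403.0, 399.0], [434.0, 286.0], [548.0, 315.0], [514.0, 427.0]]
-19 [[401.0, 395.0], [438.0, 283.0], [550.0, 319.0], [511.0, 429.0]]
```

b5 is at about (0.490, −0.080) with its sides turned about −18°, and both cameras agree to within 2 mm. The lane heading is about 88.5°, so its centre line is x ≈ 0.594 + 0.026·(y − 0.038). I'm going in to grasp.

>>> {"name": "apply_moves", "arguments": {
  "moves": [
    [0,[-10,0,-38],[0,0,-6]],
    [0,[-10,0,-38],[0,0,-6]],
    [0,[-10,0,-38],[0,0,-5]],
    [0,[0,0,-38],[0,0,0]],
    [0,[0,0,-38],[0,0,0]],
    [0,[0,0,-38],[0,0,0]],
    [0,[0,0,-18],[0,0,0]],
    [0,[0,0,-18],[0,0,0]],
    [0,[0,0,-18],[0,0,0]],
    [0,[0,0,-18],[0,0,0]],
    [0,[0,0,-18],[0,0,0]],
    [0,[0,0,0],[0,0,0]],
    [150,[0,0,0],[0,0,0]],
    [255,[0,0,0],[0,0,0]],
    [255,[0,0,0],[0,0,0]],
    [255,[0,0,0],[0,0,0]],
    [255,[0,0,0],[0,0,0]],
    [255,[0,0,0],[0,0,0]]
  ]
}}

```text
time_s: 3.65
tcp_pos: [0.491, -0.0799, 0.0143]
tcp_rot: [-90.0, 0.1, 161.4]
ft_force: [-1.1, -0.3, 6.6]
gripper_width: 0.0329
```

>>> {"name": "apply_moves", "arguments": {
  "moves": [
    [255,[0,0,10],[0,0,0]],
    [255,[0,0,20],[0,0,0]],
    [255,[0,0,30],[0,0,0]],
    [255,[0,0,30],[0,0,0]],
    [255,[12,-14,0],[0,0,2]],
    [255,[18,-21,0],[0,0,3]],
    [255,[20,-23.5,0],[0,0,3.5]],
    [255,[20.5,-23.5,0],[0,0,3.5]],
    [255,[18,-21,0],[0,0,3]],
    [255,[12,-14,0],[0,0,2]],
    [255,[0,0,0],[0,0,0]],
    [255,[0,0,-25],[0,0,0]],
    [255,[0,0,-25],[0,0,0]],
    [255,[0,0,-20],[0,0,0]]
  ]
}}

```text
time_s: 5.05
tcp_pos: [0.5897, -0.1962, 0.0322]
tcp_rot: [-90.0, -0.1, 178.4]
ft_force: [0.2, 0.2, -1.6]
gripper_width: 0.0333
```

Run:
```python
from h import *
im,K,T,f=cam('wrist'); cv2.imwrite('pics/w2.png',im); np.savez('w2.npz',K=K,T=T); s=manip.sense(); print(s['tcp_pos'],s['tcp_rot'],s['ft_force'],s['gripper_width'])
```

```text
[ 0.58761675 -0.19556938  0.02859375] [-90.12580132  -0.39756726 178.33674586] [-1.11043517 -0.27004775 -4.64018549] 0.03302326589484672
```

View pics/w2.png

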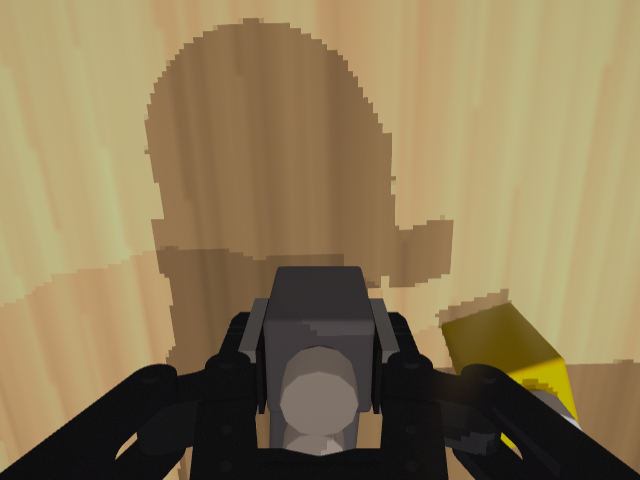

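b5 is held square at about (320,380), and yellow (505,370) is clear of the fingers. I'll let the arm settle, lower the last part and check.

>>> {"name": "apply_moves", "arguments": {
  "moves": [
    [255,[0,0,0],[0,0,0]],
    [255,[0,0,0],[0,0,0]],
    [255,[0,0,-7],[0,0,0]],
    [255,[0,0,-6],[0,0,0]],
    [255,[0,0,-3],[0,0,0]],
    [255,[0,0,-2],[0,0,0]],
    [255,[0,0,0],[0,0,0]],
    [255,[0,0,0],[0,0,0]]
  ]
}}

```text
time_s: 5.9
tcp_pos: [0.5909, -0.1969, 0.0154]
tcp_rot: [-90.0, 0.0, 178.4]
ft_force: [0.7, -0.4, -1.3]
gripper_width: 0.0331
```

>>> {"name": "apply_moves", "arguments": {
  "moves": [
    [255,[0,0,-1],[0,0,0]],
    [255,[0,0,0],[0,0,0]],
    [255,[0,0,0],[0,0,0]],
    [200,[0,0,0],[0,0,0]],
    [140,[0,0,0],[0,0,0]],
    [115,[0,0,0],[0,0,0]],
    [115,[0,0,0],[0,0,0]],
    [115,[0,0,0],[0,0,0]],
    [115,[0,0,0],[0,0,0]]
  ]
}}

```text
time_s: 6.8
tcp_pos: [0.5908, -0.1969, 0.0143]
tcp_rot: [-90.0, -0.0, 178.4]
ft_force: [0.3, 0.6, 0.0]
gripper_width: 0.0469
```

>>> {"name": "apply_moves", "arguments": {
  "moves": [
    [115,[0,0,15],[0,0,0]],
    [115,[0,0,25],[0,0,0]],
    [115,[0,0,35],[0,0,0]],
    [115,[0,0,35],[0,0,0]],
    [115,[0,10,35],[0,0,0]],
    [115,[0,15,35],[0,0,0]],
    [115,[0,20,35],[0,0,0]],
    [115,[0,20,20],[0,0,0]],
    [115,[0,15,10],[0,0,0]],
    [115,[0,0,0],[0,0,0]],
    [115,[0,0,0],[0,0,0]],
    [115,[0,0,0],[0,0,0]]
  ]
}}

```text
time_s: 8.0
tcp_pos: [0.5902, -0.1173, 0.2576]
tcp_rot: [-90.0, -0.2, 178.4]
ft_force: [0.2, -0.5, -0.6]
gripper_width: 0.0467
```

Run:
```python
from h import *
im,K,T,f=cam('wrist'); cv2.imwrite('pics/w3.png',im); np.savez('w3.npz',K=K,T=T); print(manip.sense()['tcp_pos'])
hsv=cv2.cvtColor(im,cv2.COLOR_BGR2HSV)
m=((hsv[...,1]<60)&(hsv[...,2]>100)).astype(np.uint8)
n,lb,s,ce=cv2.connectedComponentsWithStats(m)
for i in range(1,n):
    if 150<s[i,4]<2500: print(ce[i].round(1),s[i,2:5],at(ce[i],.062,K,T)[0].round(4))
```

```text
[ 0.59019987 -0.11738419  0.25773925]
[314.1  99.9] [ 28  29 626] [ 0.5913 -0.1974  0.062 ]
[414.5 140.4] [ 26  28 573] [ 0.5133 -0.1648  0.062 ]
[313.2 150.5] [ 27  28 572] [ 0.5932 -0.1593  0.062 ]
[313.  197.5] [ 27  26 516] [ 0.5946 -0.1214  0.062 ]
[313.9 241.6] [ 25  24 465] [ 0.5951 -0.0832  0.062 ]
[158.8 282.9] [  61   50 1657] [ 0.7318 -0.0491  0.062 ]
[314.9 283.3] [ 25  22 414] [ 0.5954 -0.0447  0.062 ]
[  7.6 422.9] [  24   98 1212] [0.9022 0.0959 0.062 ]
```

View pics/w3.png

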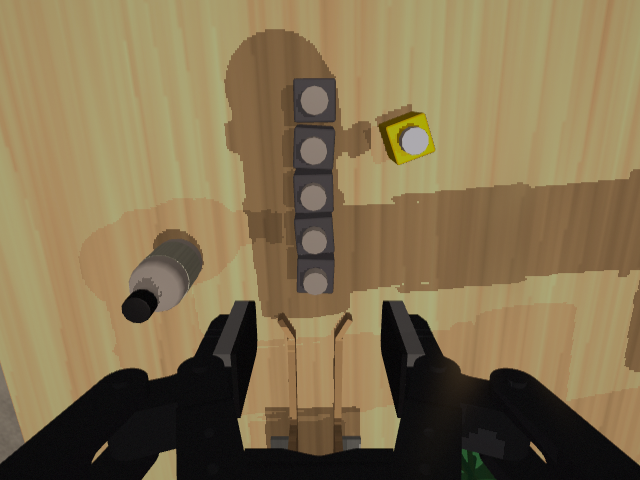

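b5 stands in line at the tail: caps run along u≈313–315, v=100…283, with gaps of about 4 mm. The lane mouth centre is at about (316,342), so the row is roughly 3 mm off in +x, within the guides' reach. Next I shut the fingers and drop in behind b5.

>>> {"name": "apply_moves", "arguments": {
  "moves": [
    [255,[0,-25,-10],[0,0,0]],
    [255,[0,-35,-20],[0,0,0]],
    [255,[0,-35,-30],[0,0,0]],
    [255,[1,-25,-30],[0,0,0]],
    [255,[0,-13,-30],[0,0,0]],
    [255,[0,0,-30],[0,0,0]],
    [255,[0,0,-30],[0,0,0]],
    [255,[0,0,-30],[0,0,0]],
    [255,[0,0,-20],[0,0,0]],
    [255,[0,0,-12],[0,0,0]],
    [255,[0,0,0],[0,0,0]],
    [255,[0,0,0],[0,0,0]],
    [255,[0,0,0],[0,0,0]]
  ]
}}

```text
time_s: 9.35
tcp_pos: [0.5927, -0.2503, 0.0188]
tcp_rot: [-90.0, 0.1, 178.4]
ft_force: [-0.2, 0.0, -0.3]
gripper_width: -0.0001
```

>>> {"name": "apply_moves", "arguments": {
  "moves": [
    [255,[-0.7,4,-1.5],[0,0,0]],
    [255,[-0.7,4,-1.5],[0,0,0]],
    [255,[0,4,0],[0,0,0]],
    [255,[0,4,0],[0,0,0]],
    [255,[0,3,0],[0,0,0]],
    [255,[0,2,0],[0,0,0]],
    [255,[0,2,0],[0,0,0]],
    [255,[0,2,0],[0,0,0]],
    [255,[0,2,0],[0,0,0]],
    [255,[0,2,0],[0,0,0]],
    [255,[0,2,0],[0,0,0]],
    [255,[0,2,0],[0,0,0]],
    [255,[0,2,0],[0,0,0]],
    [255,[0,2,0],[0,0,0]],
    [255,[0,2,0],[0,0,0]],
    [255,[0,2,0],[0,0,0]],
    [255,[0,2,0],[0,0,0]],
    [255,[0,2,0],[0,0,0]],
    [255,[0,2,0],[0,0,0]],
    [255,[0,2,0],[0,0,0]]
  ]
}}

```text
time_s: 11.35
tcp_pos: [0.5903, -0.2008, 0.0143]
tcp_rot: [-90.0, 0.0, 178.4]
ft_force: [0.1, -3.4, -0.7]
gripper_width: 0.0
```

>>> {"name": "apply_moves", "arguments": {
  "moves": [
    [255,[0,2.5,0],[0,0,0]],
    [255,[0,2.5,0],[0,0,0]],
    [255,[0,2.5,0],[0,0,0]],
    [255,[0,2.5,0],[0,0,0]],
    [255,[0,2.5,0],[0,0,0]],
    [255,[0,2.5,0],[0,0,0]],
    [255,[0,2.5,0],[0,0,0]],
    [255,[0,2.5,0],[0,0,0]],
    [255,[0,2.5,0],[0,0,0]],
    [255,[0,2.5,0],[0,0,0]],
    [255,[0,2.5,0],[0,0,0]],
    [255,[0,2.5,0],[0,0,0]],
    [255,[0,2.5,0],[0,0,0]],
    [255,[0,2.5,0],[0,0,0]]
  ]
}}

```text
time_s: 12.75
tcp_pos: [0.5904, -0.1657, 0.0143]
tcp_rot: [-90.0, 0.0, 178.4]
ft_force: [0.2, -2.5, -0.3]
gripper_width: -0.0
```

Run:
```python
from h import *
s=manip.sense(); print(s['tcp_pos'],s['ft_force'])
im,K,T,f=cam('top')
c=im[150:310,250:490]; c=cv2.resize(c,None,fx=3.3,fy=3.3,interpolation=cv2.INTER_CUBIC)
cv2.imwrite('pics/t4.png',c)
```

```text
[ 0.59036609 -0.16567777  0.01431533] [ 0.15831987 -2.4974994  -0.33246385]
```

View pics/t4.png

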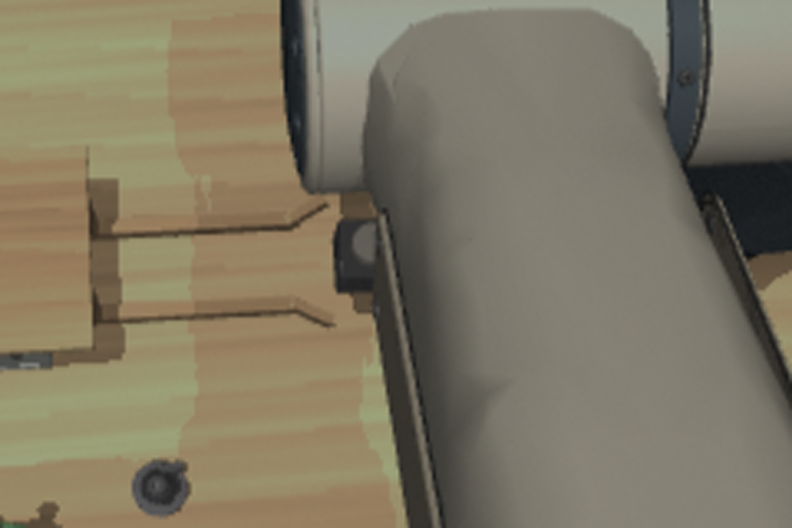

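The head bottle is at the guides' opening, centred within a couple of mm, and the row slides at a steady 2.5 N. I'll ease it through the mouth.

>>> {"name": "apply_moves", "arguments": {
  "moves": [
    [255,[0,2,0],[0,0,0]],
    [255,[0,2,0],[0,0,0]],
    [255,[0,2,0],[0,0,0]],
    [255,[0,2,0],[0,0,0]],
    [255,[0,2,0],[0,0,0]],
    [255,[0,2,0],[0,0,0]],
    [255,[0,2,0],[0,0,0]],
    [255,[0,2,0],[0,0,0]],
    [255,[0,2,0],[0,0,0]],
    [255,[0,2,0],[0,0,0]]
  ]
}}

```text
time_s: 13.8
tcp_pos: [0.5903, -0.1457, 0.0143]
tcp_rot: [-90.0, -0.0, 178.4]
ft_force: [1.1, -3.3, -0.2]
gripper_width: -0.0002
```

>>> {"name": "apply_moves", "arguments": {
  "moves": [
    [255,[0.1,2,0],[0,0,0]],
    [255,[0,2,0],[0,0,0]],
    [255,[0,2,0],[0,0,0]],
    [255,[0,2,0],[0,0,0]],
    [255,[0,2,0],[0,0,0]],
    [255,[0.1,2,0],[0,0,0]],
    [255,[0,2,0],[0,0,0]],
    [255,[0,2,0],[0,0,0]],
    [255,[0,2,0],[0,0,0]],
    [255,[0.1,2,0],[0,0,0]],
    [255,[0,2,0],[0,0,0]],
    [255,[0,2,0],[0,0,0]]
  ]
}}

```text
time_s: 15.0
tcp_pos: [0.5907, -0.1217, 0.0143]
tcp_rot: [-90.0, 0.0, 178.4]
ft_force: [0.0, -4.5, -0.8]
gripper_width: -0.0002
```

>>> {"name": "apply_moves", "arguments": {
  "moves": [
    [255,[0.1,2,0],[0,0,0]],
    [255,[0,2,0],[0,0,0]],
    [255,[0,2,0],[0,0,0]],
    [255,[0.1,2,0],[0,0,0]],
    [255,[0,2,0],[0,0,0]],
    [255,[0.1,2,0],[0,0,0]],
    [255,[0,2,0],[0,0,0]],
    [255,[0,2,0],[0,0,0]],
    [255,[0,2,0],[0,0,0]],
    [255,[0.1,2,0],[0,0,0]],
    [255,[0,2,0],[0,0,0]],
    [255,[0,2,0],[0,0,0]]
  ]
}}

```text
time_s: 16.2
tcp_pos: [0.5911, -0.0977, 0.0143]
tcp_rot: [-90.0, -0.0, 178.4]
ft_force: [0.8, -3.2, 0.3]
gripper_width: 0.0001
```

Run:
```python
from h import *
s=manip.sense(); print(s['tcp_pos'],s['ft_force'],s['torque'])
a,K,T,f=cam('top'); b,_,_,_=cam('scene')
a=cv2.resize(a[170:280,250:400],None,fx=2.6,fy=2.6,interpolation=cv2.INTER_CUBIC)
b=cv2.resize(b[140:340,150:350],(390,390),interpolation=cv2.INTER_CUBIC)
o=np.zeros((390,a.shape[1]+390,3),np.uint8); o[:a.shape[0],:a.shape[1]]=a; o[:,a.shape[1]:]=b
cv2.imwrite('pics/t5.png',o)
```

```text
[ 0.5910596  -0.09770101  0.01428477] [ 0.80742311 -3.20773592  0.27161041] [-1.2549041  -0.00360517  0.01062697]
```

View pics/t5.png

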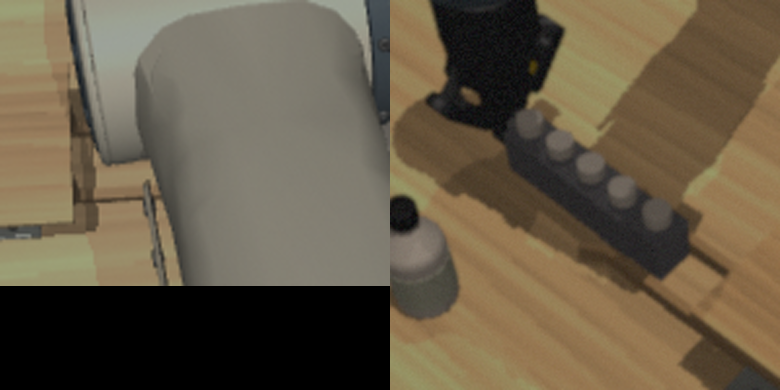

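The scene view shows a straight, closed-up row with its head between the walls at about (660,250) and nothing else touched. Continuing.

>>> {"name": "apply_moves", "arguments": {
  "moves": [
    [255,[0.1,2.5,0],[0,0,0]],
    [255,[0,2.5,0],[0,0,0]],
    [255,[0,2.5,0],[0,0,0]],
    [255,[0.1,2.5,0],[0,0,0]],
    [255,[0,2.5,0],[0,0,0]],
    [255,[0.1,2.5,0],[0,0,0]],
    [255,[0,2.5,0],[0,0,0]],
    [255,[0,2.5,0],[0,0,0]],
    [255,[0.1,2.5,0],[0,0,0]],
    [255,[0,2.5,0],[0,0,0]],
    [255,[0,2.5,0],[0,0,0]],
    [255,[0.1,2.5,0],[0,0,0]],
    [255,[0,2.5,0],[0,0,0]],
    [255,[0.1,2.5,0],[0,0,0]],
    [255,[0,2.5,0],[0,0,0]],
    [255,[0,2.5,0],[0,0,0]],
    [255,[0,2.5,0],[0,0,0]],
    [255,[0.1,2.5,0],[0,0,0]],
    [255,[0,2.5,0],[0,0,0]],
    [255,[0,2.5,0],[0,0,0]]
  ]
}}

```text
time_s: 18.3
tcp_pos: [0.5917, -0.0476, 0.0143]
tcp_rot: [-90.0, -0.0, 178.4]
ft_force: [0.2, -3.3, 0.1]
gripper_width: 0.0004
```

>>> {"name": "apply_moves", "arguments": {
  "moves": [
    [255,[0.1,2.5,0],[0,0,0]],
    [255,[0,2.5,0],[0,0,0]],
    [255,[0,2.5,0],[0,0,0]],
    [255,[0.1,2.5,0],[0,0,0]],
    [255,[0,2.5,0],[0,0,0]],
    [255,[0.1,2.5,0],[0,0,0]],
    [255,[0,2.5,0],[0,0,0]],
    [255,[0,2.5,0],[0,0,0]],
    [255,[0.1,2.5,0],[0,0,0]],
    [255,[0,2.5,0],[0,0,0]],
    [255,[0,2.5,0],[0,0,0]],
    [255,[0.1,2.5,0],[0,0,0]]
  ]
}}

```text
time_s: 19.5
tcp_pos: [0.5923, -0.0177, 0.0143]
tcp_rot: [-90.0, 0.0, 178.4]
ft_force: [1.0, -3.9, 0.5]
gripper_width: -0.0003
```

>>> {"name": "apply_moves", "arguments": {
  "moves": [
    [255,[0.1,2.5,0],[0,0,0]],
    [255,[0,2.5,0],[0,0,0]],
    [255,[0,2.5,0],[0,0,0]],
    [255,[0.1,2.5,0],[0,0,0]],
    [255,[0,2.5,0],[0,0,0]],
    [255,[0.1,2.5,0],[0,0,0]],
    [255,[0,2.5,0],[0,0,0]],
    [255,[0,2.5,0],[0,0,0]],
    [255,[0.1,2.5,0],[0,0,0]],
    [255,[0,2.5,0],[0,0,0]],
    [255,[0,2.5,0],[0,0,0]],
    [255,[0.1,2.5,0],[0,0,0]],
    [255,[0,2.5,0],[0,0,0]],
    [255,[0,2.5,0],[0,0,0]],
    [255,[0.1,2.5,0],[0,0,0]],
    [255,[0,2.5,0],[0,0,0]],
    [255,[0,2,0],[0,0,0]],
    [255,[0,1,0],[0,0,0]],
    [255,[0,1,0],[0,0,0]],
    [255,[0,1,0],[0,0,0]]
  ]
}}

```text
time_s: 21.5
tcp_pos: [0.5936, 0.0272, 0.0146]
tcp_rot: [-90.0, 0.1, 178.4]
ft_force: [3.1, -5.1, -0.7]
gripper_width: -0.0004
```

>>> {"name": "apply_moves", "arguments": {
  "moves": [
    [255,[0,1,0],[0,0,0]],
    [255,[0.1,1,0],[0,0,0]],
    [255,[0,1,0],[0,0,0]]
  ]
}}

```text
time_s: 21.8
tcp_pos: [0.5937, 0.0302, 0.0145]
tcp_rot: [-90.0, 0.1, 178.4]
ft_force: [4.1, -6.4, -0.7]
gripper_width: 0.0001
```

>>> {"name": "apply_moves", "arguments": {
  "moves": [
    [255,[0,1,0],[0,0,0]],
    [255,[0,1,0],[0,0,0]],
    [255,[0.1,1,0],[0,0,0]]
  ]
}}

```text
time_s: 22.1
tcp_pos: [0.5938, 0.0331, 0.0145]
tcp_rot: [-90.0, 0.1, 178.4]
ft_force: [2.6, -4.7, -0.1]
gripper_width: 0.0003
```

The side force suggests the walls are nudging b5 in +x, so I'll follow it slightly and continue in small steps.

>>> {"name": "apply_moves", "arguments": {
  "moves": [
    [255,[0.3,1,0],[0,0,0]],
    [255,[0.3,1,0],[0,0,0]],
    [255,[0.2,1,0],[0,0,0]]
  ]
}}

```text
time_s: 22.4
tcp_pos: [0.594, 0.0362, 0.0144]
tcp_rot: [-90.0, 0.0, 178.4]
ft_force: [1.9, -4.7, 0.8]
gripper_width: 0.0002
```

Run:
```python
from h import *
for i in range(3):
    im,*_=cam('scene'); s=manip.sense(); print(s['tcp_pos'].round(5),s['ft_force'].round(2),s['torque'].round(3))
cv2.imwrite('pics/s6.png',cv2.resize(im[170:350,190:430],None,fx=3,fy=3,interpolation=cv2.INTER_CUBIC))
```

```text
[0.59394 0.03631 0.01437] [ 1.3  -4.78  0.75] [-1.526 -0.597 -0.032]
[0.59393 0.03634 0.01437] [ 1.92 -3.62  0.68] [-1.433 -0.67  -0.04 ]
[0.59392 0.03631 0.01435] [ 2.24 -3.02  0.94] [-1.372 -0.629  0.021]
```

View pics/s6.png

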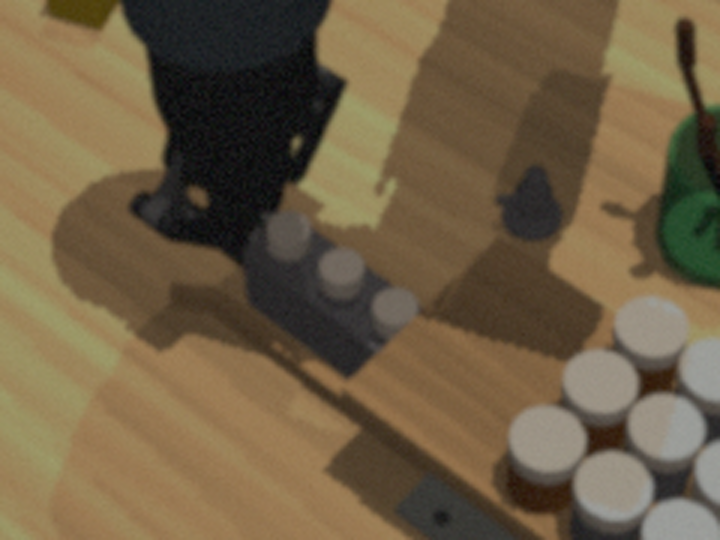

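The row (caps at (290,237), (341,272) and (394,308)) is straight and tight, and sliding in under the deck. I'll continue in 3 mm steps.

>>> {"name": "apply_moves", "arguments": {
  "moves": [
    [255,[0.2,1,0],[0,0,0]],
    [255,[0.1,1,0],[0,0,0]],
    [255,[0.1,1,0],[0,0,0]]
  ]
}}

```text
time_s: 22.85
tcp_pos: [0.5941, 0.0391, 0.0143]
tcp_rot: [-90.0, -0.0, 178.4]
ft_force: [1.0, -4.8, 1.1]
gripper_width: -0.0003
```

>>> {"name": "apply_moves", "arguments": {
  "moves": [
    [255,[0.1,1,0],[0,0,0]],
    [255,[0.1,1,0],[0,0,0]],
    [255,[0.1,1,0],[0,0,0]]
  ]
}}

```text
time_s: 23.15
tcp_pos: [0.5943, 0.0422, 0.0143]
tcp_rot: [-90.0, -0.0, 178.4]
ft_force: [-0.2, -4.3, 1.9]
gripper_width: -0.0001
```

>>> {"name": "apply_moves", "arguments": {
  "moves": [
    [255,[0,1,0],[0,0,0]],
    [255,[0.1,1,0],[0,0,0]],
    [255,[0,1,0],[0,0,0]]
  ]
}}

```text
time_s: 23.45
tcp_pos: [0.5946, 0.0452, 0.0143]
tcp_rot: [-90.0, -0.0, 178.4]
ft_force: [0.1, -4.5, 3.0]
gripper_width: -0.0001
```

>>> {"name": "apply_moves", "arguments": {
  "moves": [
    [255,[0,1,0.2],[0,0,0]],
    [255,[0,1,0.1],[0,0,0]],
    [255,[0,1,0],[0,0,0]]
  ]
}}

```text
time_s: 23.75
tcp_pos: [0.5944, 0.0484, 0.0143]
tcp_rot: [-90.0, -0.0, 178.4]
ft_force: [-0.0, -2.4, 1.7]
gripper_width: 0.0002
```

>>> {"name": "apply_moves", "arguments": {
  "moves": [
    [255,[0,1,0.1],[0,0,0]],
    [255,[0,1,0.1],[0,0,0]],
    [255,[0,1,0],[0,0,0]]
  ]
}}

```text
time_s: 24.05
tcp_pos: [0.5944, 0.0509, 0.0145]
tcp_rot: [-90.0, -0.0, 178.4]
ft_force: [1.4, -6.0, -1.2]
gripper_width: 0.0002
```

>>> {"name": "apply_moves", "arguments": {
  "moves": [
    [255,[0,0.5,0],[0,0,0]],
    [255,[0,0.5,0],[0,0,0]]
  ]
}}

```text
time_s: 24.25
tcp_pos: [0.5945, 0.0516, 0.0145]
tcp_rot: [-89.9, -0.0, 178.4]
ft_force: [2.0, -6.1, -2.6]
gripper_width: 0.0002
```

>>> {"name": "apply_moves", "arguments": {
  "moves": [
    [255,[0,0.5,0],[0,0,0]],
    [255,[0,0.5,0],[0,0,0]]
  ]
}}

```text
time_s: 24.45
tcp_pos: [0.5945, 0.0523, 0.0146]
tcp_rot: [-89.9, -0.0, 178.4]
ft_force: [1.5, -7.3, -1.9]
gripper_width: 0.0001
```

Run:
```python
from h import *
for i in range(4):
    im,*_=cam('scene'); s=manip.sense(); print(s['tcp_pos'].round(5),s['ft_force'].round(2))
```

```text
[0.59448 0.0523  0.01457] [ 1.07 -7.2  -1.3 ]
[0.59447 0.0523  0.01457] [ 1.78 -7.06 -1.32]
[0.59445 0.05229 0.01456] [ 1.18 -5.97 -1.17]
[0.59446 0.0523  0.01456] [ 1.49 -6.84 -2.04]
```

>>> {"name": "apply_moves", "arguments": {
  "moves": [
    [255,[0,0.5,0],[0,0,0]],
    [255,[0,0.5,0],[0,0,0]],
    [255,[0,0,0],[0,0,0]],
    [255,[0,0,0],[0,0,0]]
  ]
}}

```text
time_s: 25.05
tcp_pos: [0.5945, 0.053, 0.0146]
tcp_rot: [-89.9, -0.0, 178.4]
ft_force: [1.0, -7.8, -1.0]
gripper_width: -0.0004
```

>>> {"name": "apply_moves", "arguments": {
  "moves": [
    [255,[0,0.5,0],[0,0,0]],
    [255,[0,0.5,0],[0,0,0]],
    [255,[0,0,0],[0,0,0]],
    [255,[0,0,0],[0,0,0]]
  ]
}}

```text
time_s: 25.45
tcp_pos: [0.5945, 0.0537, 0.0147]
tcp_rot: [-89.9, -0.0, 178.4]
ft_force: [0.7, -9.2, -2.5]
gripper_width: 0.0001
```

Run:
```python
from h import *
F=[]
for i in range(6):
    im,*_=cam('scene'); s=manip.sense(); F.append(s['ft_force'])
print(s['tcp_pos'].round(5),np.mean(F,0).round(2),np.std(F,0).round(2))
```

```text
[0.59449 0.05365 0.01467] [ 1.65 -9.15 -1.5 ] [0.27 0.47 0.36]
```

The force slope is about 1.6 N/mm, which matches the spring. Compression is estimated at about 3.3 mm, so I'll add 1 mm and hold.

>>> {"name": "apply_moves", "arguments": {
  "moves": [
    [255,[0,0.5,0],[0,0,0]],
    [255,[0,0.5,0],[0,0,0]],
    [255,[0,0.3,0],[0,0,0]],
    [255,[0,0,0],[0,0,0]],
    [255,[0,0,0],[0,0,0]],
    [255,[0,0,0],[0,0,0]],
    [255,[0,0,0],[0,0,0]],
    [255,[0,0,0],[0,0,0]],
    [255,[0,0,0],[0,0,0]],
    [255,[0,0,0],[0,0,0]],
    [255,[0,0,0],[0,0,0]],
    [255,[0,0,0],[0,0,0]],
    [255,[0,0,0],[0,0,0]]
  ]
}}

```text
time_s: 27.05
tcp_pos: [0.5945, 0.0545, 0.0147]
tcp_rot: [-89.8, -0.0, 178.4]
ft_force: [2.3, -10.7, -1.4]
gripper_width: -0.0001
```

Run:
```python
from h import *
F=[]
for i in range(6):
    im,*_=cam('scene'); s=manip.sense(); F.append(s['ft_force'])
print(s['tcp_pos'].round(5),np.mean(F,0).round(2),np.std(F,0).round(2))
```

```text
[0.59452 0.05446 0.0147 ] [  1.57 -10.75  -1.38] [0.37 0.64 0.45]
```

Held for about 1.5 s at roughly 4.2 mm (10.7 N). Backing off gently.

>>> {"name": "apply_moves", "arguments": {
  "moves": [
    [255,[0,-0.5,0],[0,0,0]],
    [255,[0,-0.5,0],[0,0,0]],
    [255,[0,-0.5,0],[0,0,0]],
    [255,[0,-0.5,0],[0,0,0]],
    [255,[0,-0.5,0],[0,0,0]],
    [255,[0,-0.5,0],[0,0,0]],
    [255,[0,-1,0],[0,0,0]],
    [255,[0,-1,0],[0,0,0]],
    [255,[0,-2,0],[0,0,0]],
    [255,[0,-4,0],[0,0,0]],
    [255,[0,-6,0],[0,0,0]],
    [255,[0,-8,0],[0,0,0]],
    [255,[0,-10,0],[0,0,0]],
    [255,[0,-10,5],[0,0,0]],
    [255,[0,-10,20],[0,0,0]],
    [255,[0,-5,35],[0,0,0]],
    [255,[0,0,40],[0,0,0]],
    [255,[0,0,40],[0,0,0]],
    [255,[0,0,40],[0,0,0]],
    [255,[0,0,20],[0,0,0]]
  ]
}}

```text
time_s: 29.35
tcp_pos: [0.5959, -0.0046, 0.2198]
tcp_rot: [-90.0, 0.4, 178.4]
ft_force: [0.5, -0.2, 0.1]
gripper_width: -0.0002
```

>>> {"name": "apply_moves", "arguments": {
  "moves": [
    [255,[-10,-10,0],[0,0,0]],
    [255,[-15,-15,0],[0,0,0]],
    [255,[-15,-15,0],[0,0,0]],
    [255,[0,0,0],[0,0,0]],
    [255,[0,0,0],[0,0,0]],
    [255,[0,0,0],[0,0,0]]
  ]
}}

```text
time_s: 29.95
tcp_pos: [0.5547, -0.0436, 0.2144]
tcp_rot: [-90.0, -0.0, 178.4]
ft_force: [0.1, 0.7, 0.2]
gripper_width: 0.0001
```

Run:
```python
from h import *
im,K,T,f=cam('wrist'); s=manip.sense(); print(s['tcp_pos'],s['ft_force'])
b,K2,T2,_=cam('scene')
w=im
cv2.imwrite('pics/w7.png',np.hstack([cv2.resize(w,(400,300)),cv2.resize(b[160:400,200:520],(400,300),interpolation=cv2.INTER_CUBIC)]))
hsv=cv2.cvtColor(im,cv2.COLOR_BGR2HSV)
m=((hsv[...,1]<60)&(hsv[...,2]>100)).astype(np.uint8)
n,lb,st,ce=cv2.connectedComponentsWithStats(m)
for i in range(1,n):
    if 150<st[i,4]<2500: print(ce[i].round(1),st[i,2:5],at(ce[i],.062,K,T)[0].round(4))
```

```text
[ 0.55476529 -0.04343329  0.21438197] [-0.03623113  0.27483026  0.07710244]
[379.4  30.7] [ 33  37 947] [ 0.5131 -0.1643  0.062 ]
```

View pics/w7.png

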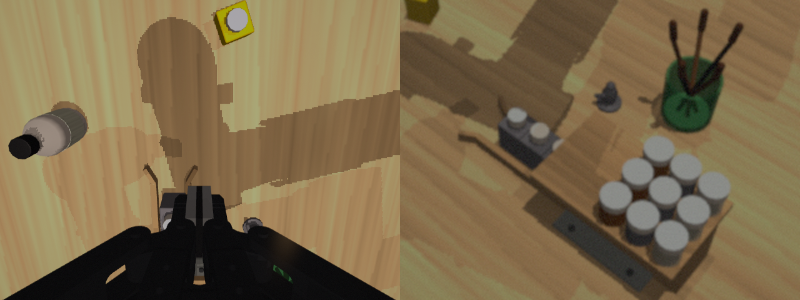

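Nothing else is disturbed, and b5 and b4 stand in the lane at (517,117) and (540,131). One last numeric check of position and spacing with the arm moved clear.

>>> {"name": "apply_moves", "arguments": {
  "moves": [
    [255,[-20,-30,10],[0,0,0]],
    [255,[-20,-40,10],[0,0,0]],
    [255,[-20,-40,10],[0,0,0]],
    [255,[-20,-40,0],[0,0,0]],
    [255,[-20,-40,0],[0,0,0]],
    [255,[-10,-20,0],[0,0,0]],
    [255,[0,0,0],[0,0,0]],
    [255,[0,0,0],[0,0,0]],
    [255,[0,0,0],[0,0,0]]
  ]
}}

```text
time_s: 30.95
tcp_pos: [0.4452, -0.2529, 0.2446]
tcp_rot: [-90.0, -0.0, 178.5]
ft_force: [-0.5, -0.3, -1.1]
gripper_width: 0.0001
```

Run:
```python
from h import *
out=[]
for n,r in (('top',(190,260,240,350)),('scene',(210,300,260,360))):
    im,K,T,f=cam(n); hsv=cv2.cvtColor(im,cv2.COLOR_BGR2HSV)
    m=((hsv[...,1]<60)&(hsv[...,2]>125)).astype(np.uint8); k=np.zeros_like(m); k[r[0]:r[1],r[2]:r[3]]=1; m*=k
    c,l,s,ce=cv2.connectedComponentsWithStats(m)
    for i in range(1,c):
        if s[i,4]>25: print(n,ce[i].round(1),s[i,2:5],at(ce[i],.062,K,T)[0].round(4))
    out.append(cv2.resize(im[r[0]-10:r[1]+10,r[2]-10:r[3]+10],(400,300),interpolation=cv2.INTER_CUBIC))
cv2.imwrite('pics/f8.png',np.hstack(out))
```

```text
top [317.5 226.1] [ 12  11 105] [0.5957 0.0793 0.062 ]
top [281.8 227.6] [ 7 11 63] [0.5979 0.1434 0.062 ]
top [298.6 227.1] [ 12  11 103] [0.5965 0.1132 0.062 ]
scene [293.3 250.8] [ 14  11 124] [0.5935 0.0795 0.062 ]
scene [311.7 263.4] [ 15  12 128] [0.5938 0.1138 0.062 ]
scene [326.1 274.7] [ 8  8 29] [0.5959 0.1413 0.062 ]
```

View pics/f8.png

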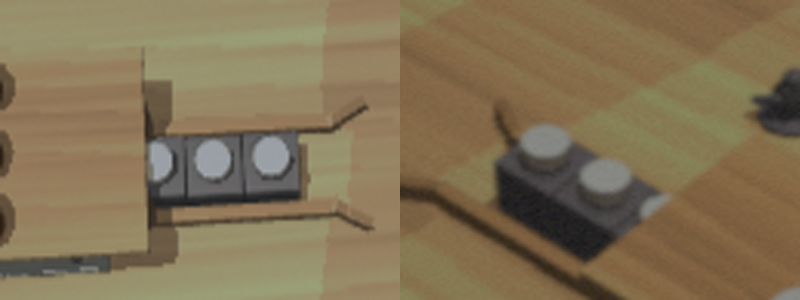

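b5 and b4 are upright and 34 mm apart by both cameras, so they are tight, straight and within the walls. b5 is at y≈0.079, a millimetre or two of spring-back. Handing in.

```bash
python3 -c "
from station import manip
print(manip.hand_in())"
```

```text
the job is handed in; nothing more can be done
None
```

The job is done and handed in: all five bottles are in the lane as one straight row against the sprung stop. It took about 31 s of the 72 s allowed.

**What I did:** I placed the grey single bottle in line behind the fourth one and left the yellow look-alike alone. I then pushed the row from the tail with shut fingers, gently, until it met the stop about 0.19 m in. I pressed the stop back, held it for a bit over a second, backed off straight and moved clear.

**Stop pressed back:** I estimate 4.1 to 4.4 mm. About 4.1 mm comes from the push travel after contact, and 4.4 mm from the 10.7 N push force less about 4.2 N of sliding friction. The uncertainty is roughly ±0.6 mm. The measured stiffness was 1.6–1.8 N/mm against the nominal 1.5.

**Last checks:**
- **Spacing:** the last two bottles stand upright and 34 mm apart in both cameras, and the third, half under the deck's edge, sits against them.
- **Spring-back:** the tail bottle came back about 3 mm by camera, with about 2 mm calibration error. The task text expects one or two.
- **Bystanders:** the glue, figure, brush jar and yellow bottle appear undisturbed.
- **Not seen directly:** the two head bottles and the stop are under the deck. That they are tight and still touching the stop is inferred from the force during the hold and the small spring-back.
- **Side and upward forces:** a side force of up to 4 N and up to 3 N upward showed briefly on the fingers near the lane mouth. Both eased once I followed them a little.

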